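# Find the steel guide roller

### The job

Two look-alike black guide rollers of the belt sander sit on an axle pin in the cradle on the bench: one is steel, the other aluminium. Draw the pin right out by its knob, park it in the pair of open notches at the cradle's side, slid as far along as it sat in its bore, and let go of it; then lift one roller clear of the cradle, lay it in the empty stretch of the V-rail, and lift the other one clear, to feel which is the heavier. Finish while still holding the heavier roller up in the gripper, at rest and at least 10 cm above where it lay, with the lighter one lying released in the V-rail, the pin still parked and the other things on the bench left alone.

Things in the scene. Friction and masses are not known exactly. Their poses are not given: they have to be found in the camera images.
- cradle: Plywood cradle fixed to the bench; origin on the bench below the axle line; y runs along the axle line to the pin's knob, x to the notch side, z up. V-rail 43 mm wide, y -84 to 84, axle line at z 60, cheeks end at z 40. Base plate 10 thick, x -45 to 115, y -100 to 100. Three upright plates 8 thick, x -28 to 28, tops at z 80, centred at y 88 (bored 16 mm), -10 (bored 16 mm) and -88 (all mm)
- notch (a point): On the cradle at x 80, y 118, z 56 mm: where the knob's centre is when the pin lies parked, neck at the plate. The bored plates at y 88 and -10 each have a wing out to x 108, tops at z 70, with a U-notch open at the top at x 80: 15 mm wide, floor at z 50, mouth flared to 39 mm. Both notches carry the pin
- open_stretch (a point): On the cradle: the middle of the empty stretch of the V-rail (y -84 to -14, middle -49, axle height z 60 mm), where the centre of a roller laid there comes to lie; anywhere along the stretch will do. The rollers start in the other stretch (y -6 to 84)
- pin_knob (a point): Axle pin, 125 g: centre of its round black knob (26 mm across, 28 long). Its y axis runs along the pin, out of the bore. Towards -y: a neck 20 mm across (14 to 26 mm from here) that stops at the plate, then a 12 mm steel shank, ending 148 mm from here. Seated: at cradle y about 118, z 59 mm, shank loose through both rollers and bores; it is out once past y = 240 mm. It can turn about its own axis
- roller_a_center (a point): Centre of one guide roller: black, 46 mm across, 36 mm long, bore 16 mm, lying with its axis along the cradle's y; it may roll about that axis. Starts at cradle y about 62 or 16 mm, z 60 mm. The rollers look the same, either may lie at either place; aluminium 130 to 190 g, steel 360 to 480 g
- roller_b_center (a point): Centre of the other guide roller, same size and look
- die_panel: Bystander, not to be disturbed: flat white 80 x 80 x 5 mm die face with four pip holes; origin at the centre of its underside. Low, under the path of the pin
- half_die: Bystander, not to be disturbed: half-built white game die, an 80 mm cube open at the top; origin at the centre of its underside
- screwdriver: Bystander, not to be disturbed: screwdriver with a red handle, 210 mm long, 26 mm high, lying along its x; origin at the middle of its underside
- file: Bystander, not to be disturbed: flat file with a wooden handle, 280 mm long, 26 mm high, lying along its x; origin at the middle of its underside
- tape: Bystander, not to be disturbed: roll of masking tape lying flat, 100 mm across, 24 mm high; origin at the centre of its underside
- scissors: Bystander, not to be disturbed: scissors lying flat, 190 mm long, 11 mm high; origin near the pivot, at the underside
Things that resemble listed ones, but are neither listed nor needed, are in the scene too. What is shaped like the part that bears roller_b_center but turquoise is not meant. What is shaped like the part that bears roller_a_center but orange is not meant.

How it is judged:
By the outcome, as a careful person would: the job done as asked, in the order asked, and still so for the second after the job is handed in, while the arm keeps its last pose, push and grip.
It also fails if it takes over 64 s, if anything falls off the work surface, if the arm or the gripper's body presses on something with over 40 N, if the wrist force passes 120 N, or if a joint passes its speed limit or range.

### The arm

A 7-joint arm with a two-finger parallel gripper is mounted at the origin on the work surface. World frame = base frame: x ahead of the robot, y to its left, z up, the work surface at z = 0. Lengths are in m, angles in rad, forces in N, time in s.
With the tool pointing down it reaches from about 0.425 to 0.825 m from the base axis. Payload 3.6 kg.
Tool frame: the origin (TCP) lies midway between the tips of the shut fingers; the grasp point (between the pads) lies 19 mm behind it (manip.grasp_offset is the distance from the TCP to the grasp point, in m); z points along the fingers, y is the line along which they close (so a half turn about z gives the same grasp; the last joint's range is limited). The gripper opens to 93 mm and grips with 3 to 60 N. Pads are 15 mm wide; open, the fingers measure 128 mm over their backs; the gripper's body (75 mm by 188 mm) begins 65 mm behind the grasp point.
Start: joints at [-1.308, 0.615, -0.013, 1.423, 0.008, 1.103, -0.04], TCP at [0.185, 0.623, 0.18] pointing down, gripper open.
Joint ranges: [-3.12, 3.12], [-0.3, 2.06], [-1.34, 1.32], [0.26, 2.42], [-1.36, 4.5], [0.01, 1.98], [-2.84, 2.84]. Speed limits (rad/s): [2.79, 2.79, 3.14, 3.14, 3.14, 3.14, 3.14].

### API

Orientations are given as a unit quaternion [x, y, z, w].
In Python, from station import manip gives the robot as it stands.
- The arm moves only by the tool send_rows, never from a script. Its argument "motion" is one flat list of numbers, 5 for each row, row after row: the closure, from 0 (fully open) to 1 (shut), then the shift along the tool's x, y, z in units of 0.3 m (1.0 is 0.3 m), then the turn about the tool's z in units of 0.1 rad (1.0 is 0.1 rad). In form: [fingers, dx, dy, dz, twist, fingers, dx, dy, dz, twist, ...]. A call has 1 to 10 rows; each row shifts and turns the commanded pose from where the row before left it, along the tool's axes as they then stand; what a row does not reach is not made up. A row lasts 1/12 s, in which the tool goes at most 41.7 mm and 7.16 degrees, less where a joint would pass 70% of its speed; a pose out of reach is approached as far as the arm can. A call with a number of a shift or a turn outside -1 to 1 is refused whole. A call with a gripper value outside its range is refused whole. The fingers move at their own pace and stop on an object; "grip_force" is the grip in N (left out, the last holds). Time passes only in rows, so rows that do not move let the fingers close. It gives the time, the measured TCP pose, the force, the opening and the grip force at its end, in the units of the state.
- manip.get_obs(): the state, without advancing time (a new reading comes with each control period).
- manip.read_camera(name): name is "side" or "top" or "wrist"; returns a dict with "color" (420x560x3 uint8, red, green, blue), "fx", "fy", "cx", "cy" (pixels), "position" and "attitude" of the camera in the world. Camera axes: x right, y down, z forward; pixel columns grow to the right and rows downward; lengths in m; the calibration is good to about 2 mm. A picture is of the moment at which its call begins. There is no depth.
- manip.sign_off(): hands the job in; it is judged then, once.
The state is a dict: "t": time; "qpos": joint angles; "qvel": joint speeds; "effort": joint torques, N m; "eef_pos": TCP position; "tool_rot": TCP orientation; "contact_force": force on the tool from outside, world axes, zero at the start; "moment": the same for the moment, N m; "finger_gap": opening from 0.0 (shut) to 1.0 (fully open); "gripper_force": force on a finger pad.
Only numpy, scipy, OpenCV 4.12 (cv2) and the standard library are available. Lean on these libraries where they do the work, as an engineer would, in place of code of your own. Each camera call takes 0.05 s, during which the arm holds its last target. There are 200 camera calls.

## Working session

There is one attempt and no reset: what is moved stays moved. The work goes in short steps, Python scripts to look and compute and a tool call to move; the robot and the scene stay as the last step left them, time stands still between calls to the robot, and variables do not carry over. Pictures are saved under pics/ and viewed, at most 12 in all, crops included, and the job is handed in when it is done.

Besides the shell and the picture viewer there is one more tool, called after "Emit:" as name(argument=value, ...) on one line, values as JSON. send_rows: Moves the arm, as the interface text tells. Shifts and turns lie within -1 to 1; 1 stands for 0.3 m of shift or 0.1 rad of turn. Its arguments: {"type":"object","properties":{"motion":{"type":"array","items":{"type":"number","minimum":-1,"maximum":1}},"grip_force":{"type":"number"}},"required":["motion"]}

```bash
ls; mkdir -p pics; cat > h.py <<'E'
import numpy as np, cv2
from scipy.spatial.transform import Rotation as R
from station import manip
def snap(name,fn=None):
    c=manip.read_camera(name)
    if fn: cv2.imwrite('pics/'+fn,c['color'][:,:,::-1])
    return c
def ray(c,u,v):
    d=np.array([(u-c['cx'])/c['fx'],(v-c['cy'])/c['fy'],1.])
    return np.array(c['position']),R.from_quat(c['attitude']).apply(d)
def onz(c,u,v,z):
    p,d=ray(c,u,v); return p+d*(z-p[2])/d[2]
def proj(c,P):
    q=R.from_quat(c['attitude']).inv().apply(np.atleast_2d(P)-c['position'])
    return np.c_[q[:,0]/q[:,2]*c['fx']+c['cx'],q[:,1]/q[:,2]*c['fy']+c['cy']]
E
python3 - <<'E'
from h import *
o=manip.get_obs()
for k in o: print(k,np.round(o[k],3))
print(manip.grasp_offset)
a=snap('top');b=snap('side')
for c in(a,b): print(c['fx'],c['cx'],c['cy'],c['position'],np.round(c['attitude'],4),type(c['attitude']))
im=np.vstack([a['color']])[:,:,::-1]
cv2.imwrite('pics/top.png',cv2.resize(im,(800,600)))
cv2.imwrite('pics/side.png',cv2.resize(b['color'][:,:,::-1],(800,600)))
E
```

```text
pics
t 0.0
qpos [-1.309  0.616 -0.013  1.425  0.008  1.103 -0.04 ]
qvel [ 0.001  0.001 -0.     0.001  0.    -0.    -0.   ]
effort [ 0.0000e+00 -4.5892e+01  2.0900e-01 -1.6575e+01 -6.1000e-02  2.1000e-02
  0.0000e+00]
eef_pos [0.185 0.622 0.179]
tool_rot [ 0.144  0.99  -0.001 -0.   ]
contact_force [-0.362  0.498 -0.711]
moment [0.02  0.024 0.016]
gripper_force 0.0
finger_gap 0.997
0.0188
423.7762442403362 287.60740789866907 208.3495768736349 [ 0.51542051 -0.026708    0.93991472] [-0.6995  0.7138 -0.0153  0.0302] <class 'numpy.ndarray'>
392.10337493243736 280.5967550916594 211.17697307999907 [0.01986407 0.4974618  0.46582659] [-0.329   0.787  -0.483   0.1978] <class 'numpy.ndarray'>
```

View pics/top.png

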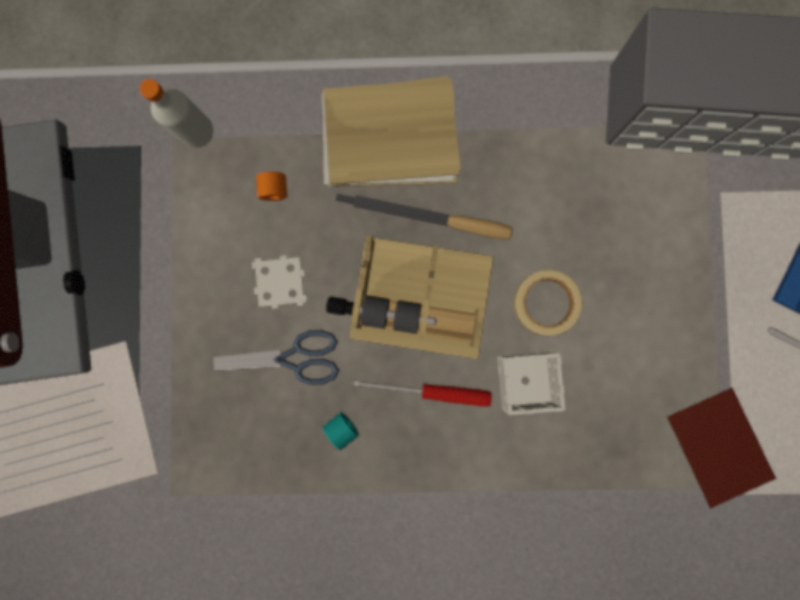

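View pics/side.png

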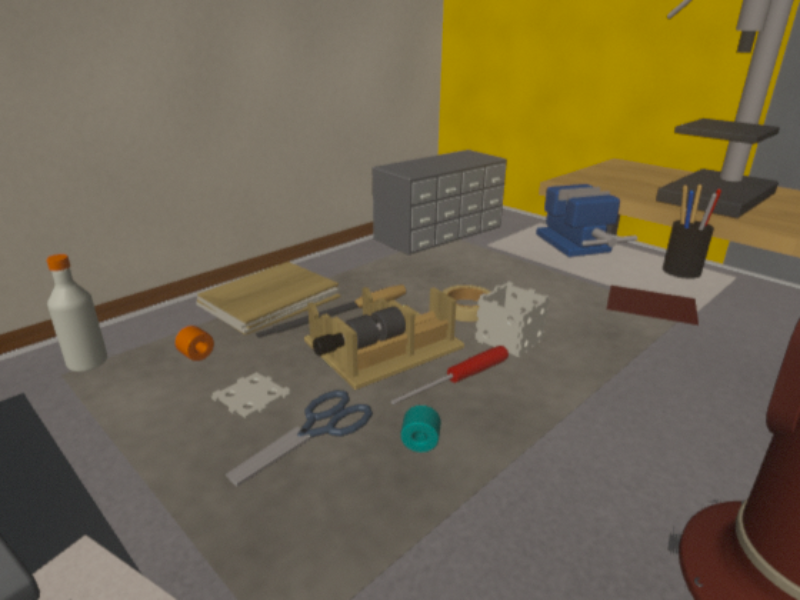

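The top view (800x600) shows the cradle centred near (425,298), with the knob at (340,306), the two black rollers at (375,311) and (407,316), and the notch side up (world +x). In the side view the same cradle is at about (385,330). Next I'll measure the axle line from dark blobs.

```bash
python3 - <<'E'
from h import *
c=snap('top');im=c['color']
hsv=cv2.cvtColor(im,cv2.COLOR_RGB2HSV)
x0,y0,x1,y1=225,195,305,240
m=np.zeros(im.shape[:2],np.uint8)
m[y0:y1,x0:x1]=(hsv[y0:y1,x0:x1,2]<70)*255
m=cv2.morphologyEx(m,cv2.MORPH_OPEN,np.ones((3,3)))
n,l,s,ce=cv2.connectedComponentsWithStats(m)
for i in range(1,n):
    if s[i,4]>40:
        cn=cv2.findContours((l==i).astype(np.uint8),0,2)[0][0]
        r=cv2.minAreaRect(cn); print(s[i],np.round(ce[i],1),np.round(r[0],1),np.round(r[1],1),np.round(r[2],1),np.round(onz(c,*r[0],.06),4))
# base plate right corners etc.
for z,(u,v) in [(.01,(492,254)),(.01,(478,357)),(.01,(350,340))]:
    print(np.round(onz(c,u*.7,v*.7,z),4))
cr=im[155:260,215:355,::-1]; cv2.imwrite('pics/c1.png',cv2.resize(cr,None,fx=5,fy=5,interpolation=cv2.INTER_CUBIC))
E
```

```text
[252 207  20  22 354] [261.9 217.7] [261.8 217.6] [18.5 20.2] 8.1 [0.5541 0.0453 0.06  ]
[228 208  19  12 193] [236.9 213.8] [237.  213.5] [11. 18.] 90.0 [0.5638 0.097  0.06  ]
[276 211  18  21 326] [284.7 221.2] [284.7 221.2] [16.4 20.1] 7.1 [ 0.5457 -0.0022  0.06  ]
[ 0.6404 -0.1341  0.01  ]
[ 0.4827 -0.1084  0.01  ]
[0.5124 0.0871 0.01  ]
```

View pics/c1.png

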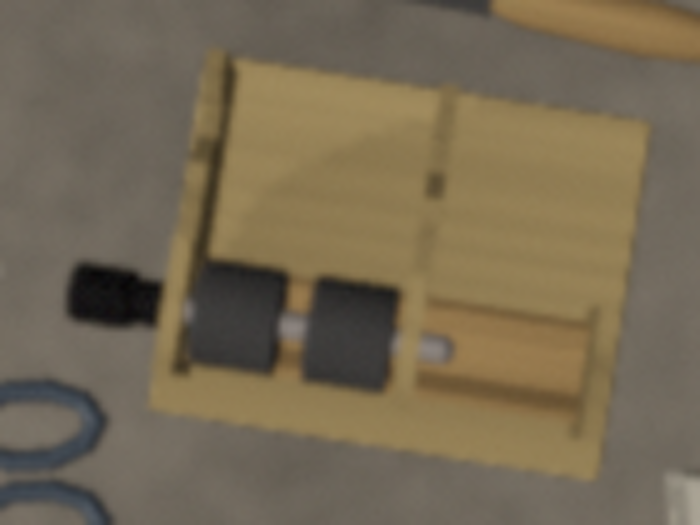

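The crop shows the knob at the left (100,295), both rollers on the shank, and the base corners at (650,122), (598,480) and (150,405). That gives a cradle origin of about (0.543, -0.017) and a yaw of about -9.3°. The knob is near (0.562, 0.100). I'll move above it and turn.

Emit:
send_rows(motion=[0,-0.106,-0.082,0,0,0,-0.106,-0.082,0,0,0,-0.106,-0.082,0,0,0,-0.106,-0.082,0,0,0,-0.106,-0.082,0,0,0,-0.106,-0.082,0,0,0,-0.106,-0.082,0,0,0,-0.106,-0.082,0,0,0,-0.106,-0.082,0,0,0,-0.106,-0.082,0,0])

```text
t: 0.98
eef_pos: [0.4205, 0.2949, 0.1797]
tool_rot: [0.144, 0.99, -0.0, -0.0]
contact_force: [1.0, 0.1, -0.5]
finger_gap: 1.003
gripper_force: 0.0
```

Emit:
send_rows(motion=[0,-0.106,-0.082,0,0,0,-0.106,-0.082,0,0,0,-0.106,-0.082,0,0,0,-0.106,-0.082,0,0,0,-0.106,-0.082,0,0,0,-0.106,-0.082,0,0,0.3,0,0,0,1,0.3,0,0,0,1,0.3,0,0,0,1,0.3,0,0,0,1])

```text
t: 1.82
eef_pos: [0.5605, 0.1004, 0.1793]
tool_rot: [0.34, 0.94, -0.0, -0.0]
contact_force: [-0.2, 1.7, 1.2]
finger_gap: 0.76
gripper_force: 0.0
```

Emit:
send_rows(motion=[0.3,0,0,0,1,0.3,0,0,0,1,0.3,0,0,0,1,0.3,0,0,0,1,0.3,0,0,0,1,0.3,0,0,0,1,0.3,0,0,0,1,0.3,0,0,0,1,0.3,0,0,0,1,0.3,0,0,0,1])

```text
t: 2.65
eef_pos: [0.5604, 0.101, 0.1794]
tool_rot: [0.749, 0.662, -0.0, -0.0]
contact_force: [0.7, -0.2, -0.2]
finger_gap: 0.7
gripper_force: 0.0
```

Emit:
send_rows(motion=[0.3,0,0,0,0.43,0.3,0,0,0,0])

```text
t: 2.82
eef_pos: [0.5604, 0.1011, 0.1793]
tool_rot: [0.762, 0.648, -0.0, -0.0]
contact_force: [-0.1, -0.1, 0.3]
finger_gap: 0.699
gripper_force: 0.0
```

```bash
python3 - <<'E'
from h import *
o=manip.get_obs()
for k in ('t','qpos','eef_pos','contact_force','finger_gap'): print(k,np.round(o[k],4))
print(np.round(R.from_quat(o['tool_rot']).as_matrix(),4))
c=snap('wrist','w1.png')
print(c['position'],c['fx'],c['cx'],c['cy']);print(np.round(R.from_quat(c['attitude']).as_matrix(),3))
E
```

```text
t 2.8167
qpos [-0.5044  0.5195  0.4513  1.6731 -0.2582  1.0095 -0.1275]
eef_pos [0.5604 0.1011 0.1793]
contact_force [-0.0925 -0.1106  0.2986]
finger_gap 0.6988
[[ 1.605e-01  9.870e-01 -9.000e-04]
 [ 9.870e-01 -1.605e-01 -4.000e-04]
 [-5.000e-04 -8.000e-04 -1.000e+00]]
[0.57193108 0.17520183 0.38500946] 370.48198627581684 282.74826622550086 211.07965848970974
[[ 0.987 -0.154 -0.043]
 [-0.16  -0.952 -0.263]
 [-0.001  0.266 -0.964]]
```

View pics/w1.png

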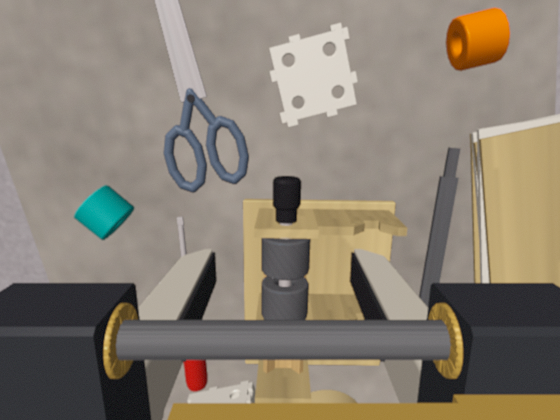

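In the wrist view the knob is at (287,192) and lies along image y. The base-plate edge runs from (244,202) to (395,202) and is horizontal, so the yaw is right. Refining the lateral position and y next.

```bash
python3 - <<'E'
from h import *
c=snap('wrist');im=c['color'];v=im.max(2)
o=manip.get_obs();M=R.from_quat(o['tool_rot']).as_matrix()
m=(v<45).astype(np.uint8);m[:,:255]=0;m[:,320:]=0;m[230:]=0;m[:170]=0
for r in range(176,224,4):
    xs=np.where(m[r])[0]; print(r,xs.min() if len(xs) else 0,xs.max() if len(xs) else 0)
def tool(P): return np.round(M.T@(P-o['eef_pos'])*1000,1)
for u,vv,z in [(287,192,.059),(287,178,.059),(287,206,.059),(244,202,.01),(395,202,.01),(285,258,.060),(285,299,.06)]:
    P=onz(c,u,vv,z); print(u,vv,np.round(P,4),tool(P))
E
```

```text
176 0 0
180 274 299
184 274 299
188 274 299
192 274 299
196 274 299
200 274 299
204 274 298
208 276 296
212 277 295
216 277 295
220 277 295
287 192 [0.564  0.1033 0.059 ] [  2.9   3.2 120.5]
287 178 [0.566  0.1159 0.059 ] [ 15.7   3.1 120.5]
287 206 [0.562  0.0905 0.059 ] [-10.1   3.2 120.5]
244 202 [0.5169 0.0891 0.01  ] [-18.6 -41.1 169.5]
395 202 [0.6724 0.0642 0.01  ] [-18.5 116.4 169.4]
285 258 [0.5523 0.041  0.06  ] [-60.6   1.5 119.5]
285 299 [ 0.5455 -0.0014  0.06  ] [-103.5    1.6  119.5]
```

Emit:
send_rows(motion=[0.3,0.003,0.008,0.09,0,0.3,0,0,0.09,0,0.3,0,0,0.09,0,0.3,0,0,0.09,0,0.3,0,0,0.06,0,0.3,0,0,0.045,0,0.3,0,0,0,0], grip_force=40)

```text
t: 3.5
eef_pos: [0.5607, 0.1012, 0.0373]
tool_rot: [0.761, 0.648, -0.003, -0.002]
contact_force: [-0.5, 0.1, 0.4]
finger_gap: 0.694
gripper_force: 0.0
```

Emit:
send_rows(motion=[1,0,0,0,0,1,0,0,0,0,1,0,0,0,0,1,0,0,0,0,1,0,0,0,0,1,0,0,0,0])

```text
t: 4.0
eef_pos: [0.5636, 0.1015, 0.0409]
tool_rot: [0.762, 0.648, 0.001, 0.0]
contact_force: [0.5, -0.1, 0.1]
finger_gap: 0.318
gripper_force: 0.0
```

Emit:
send_rows(motion=[1,0,0,0,0,1,0,0,0,0,1,0,0,0,0,1,0,0,0,0])

```text
t: 4.33
eef_pos: [0.5632, 0.1014, 0.0402]
tool_rot: [0.762, 0.648, -0.0, -0.0]
contact_force: [-0.3, -0.2, 0.1]
finger_gap: 0.033
gripper_force: 0.0
```

Emit:
send_rows(motion=[1,0.02,0,0,0,1,0.03,0,0,0,1,0.04,0,0,0,1,0.04,0,0,0])

```text
t: 4.67
eef_pos: [0.5697, 0.1418, 0.0402]
tool_rot: [0.761, 0.648, 0.0, -0.0]
contact_force: [0.4, 0.6, -0.5]
finger_gap: 0.004
gripper_force: 0.0
```

```bash
python3 - <<'E'
from h import *
a=snap('side')['color'][170:310,190:370,::-1];b=snap('top')['color'][155:260,185:325,::-1]; w=snap('wrist')['color'][:,:,::-1]
a=cv2.resize(a,(400,300));b=cv2.resize(b,(400,300))
cv2.imwrite('pics/m.png',np.hstack([np.vstack([a,b]),cv2.resize(w[120:],(400,300)) if 0 else cv2.copyMakeBorder(cv2.resize(w,(400,300)),0,300,0,0,0)]))
E
```

```text
(no output)
```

View pics/m.png

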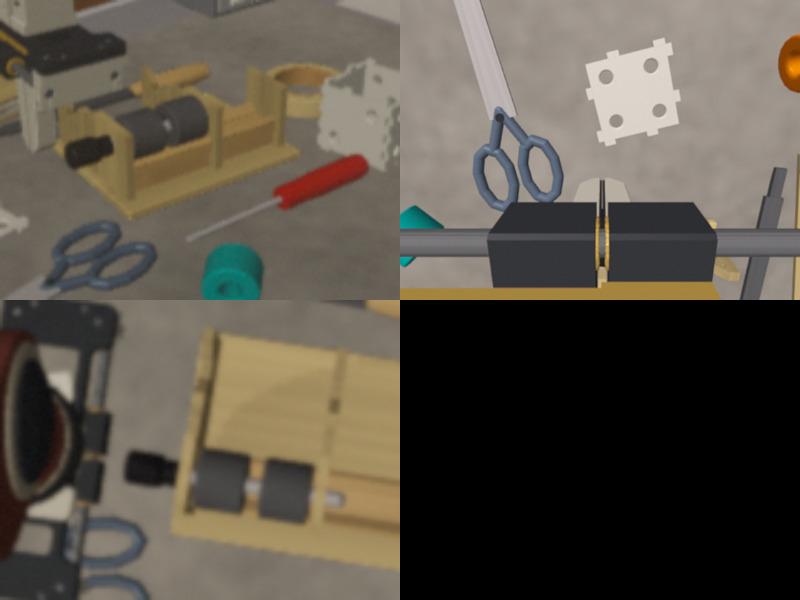

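```bash
python3 - <<'E'
from h import *
o=manip.get_obs();P=np.array(o['eef_pos']);M=R.from_quat(o['tool_rot']).as_matrix()
print(P,o['t'],np.round(o['qpos'],3))
b=snap('side');w=snap('wrist')
for d in (0,-.019,-.06): print(d,proj(b,P+M[:,2]*d).round(),proj(w,P+M[:,2]*d).round())
cv2.imwrite('pics/n.png',np.hstack([cv2.resize(b['color'][150:270,170:270,::-1],(500,600)),cv2.resize(w['color'][200:420,230:340,::-1],(300,600))]))
E
```

```text
[0.56937481 0.14246412 0.03995828] 4.8167 [-0.51   0.711  0.372  1.768 -0.364  0.731 -0.103]
0 [[209. 256.]] [[283. 238.]]
-0.019 [[209. 248.]] [[283. 250.]]
-0.06 [[207. 229.]] [[284. 285.]]
```

View pics/n.png

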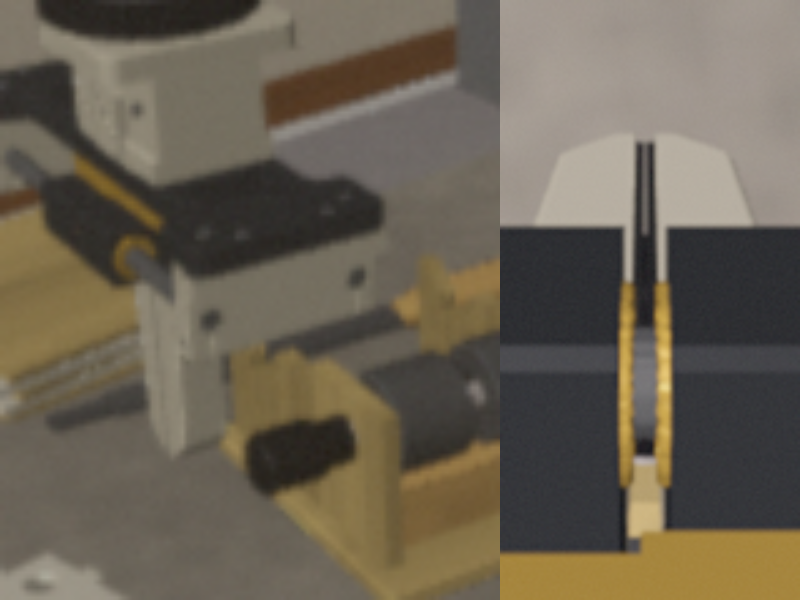

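The side view puts the shut fingertips near pixel (206,241), about 15 px above the projected TCP. The wrist view shows them short by a similar amount. So the tips seem to have passed above the knob, and I'll measure that offset.

```bash
python3 - <<'E'
from h import *
o=manip.get_obs();P=np.array(o['eef_pos']);M=R.from_quat(o['tool_rot']).as_matrix()
b=snap('side');w=snap('wrist')
print('knob side',proj(b,[[.5635,.1015,.059],[.5635,.1015,.072],[.5635+.0022,.1015+.014,.059]]).round(1))
print('tape/other check cradle far corner', proj(b,[[.5124,.0871,.01]]).round(1))
for h in (0,.02,.03,.04,.05,.06):
    q=P+M@np.array([.0075,-.017,-h]); r=P+M@np.array([.0075,0,-h])
    print(h,proj(b,q).round(1),proj(w,r).round(1))
E
```

```text
knob side [[227.4 241. ]
 [227.  235.4]
 [221.  243.2]]
tape/other check cradle far corner [[250.6 269.2]]
0 [[211.  260.6]] [[283.6 227.9]]
0.02 [[210.2 251.8]] [[283.6 239.5]]
0.03 [[209.8 247.3]] [[283.7 246.2]]
0.04 [[209.4 242.7]] [[283.8 253.7]]
0.05 [[209.  238.1]] [[283.8 262. ]]
0.06 [[208.5 233.5]] [[283.9 271.3]]
```

Both cameras agree that the tips sit about 40 mm above the reported TCP, so the gripper body is also 40 mm nearer the tips. I'll go to a reported TCP z of about 0.008, which puts the tips at about 0.048 and the body at about 0.092, clear of the 80 mm plates.

Emit:
send_rows(motion=[0.3,0,0,-0.03,0,0.3,0,0,-0.03,0,0.3,0,0,0,0,0.3,0,0,0,0,0.3,0,0,0,0,0.3,0,0,0,0,0.3,-0.047,0,0,0,0.3,-0.045,0,0,0,0.3,-0.045,0,0,0,0.3,0,0,0,0], grip_force=45)

```text
t: 5.85
eef_pos: [0.5622, 0.093, 0.0585]
tool_rot: [0.764, 0.645, -0.001, 0.001]
contact_force: [0.0, -0.7, 0.1]
finger_gap: 0.672
gripper_force: 0.0
```

Emit:
send_rows(motion=[0.3,0,0,0,0,0.3,0,0,0.05,0,0.3,0,0,0.05,0,0.3,0,0,0.04,0,0.3,0,0,0.027,0,0.3,0,0,0,0,0.3,0,0,0,0])

```text
t: 6.43
eef_pos: [0.5628, 0.0994, 0.0078]
tool_rot: [0.762, 0.648, -0.0, -0.0]
contact_force: [-0.1, -0.1, -0.1]
finger_gap: 0.701
gripper_force: 0.0
```

```bash
python3 - <<'E'
from h import *
o=manip.get_obs()
for k in ('t','eef_pos','contact_force','finger_gap'): print(k,np.round(o[k],4))
b=snap('side')
cv2.imwrite('pics/s3.png',cv2.resize(b['color'][150:290,160:320,::-1],(800,600)))
E
```

```text
t 6.4333
eef_pos [0.5628 0.0994 0.0078]
contact_force [-0.1221 -0.0902 -0.0708]
finger_gap 0.701
```

View pics/s3.png

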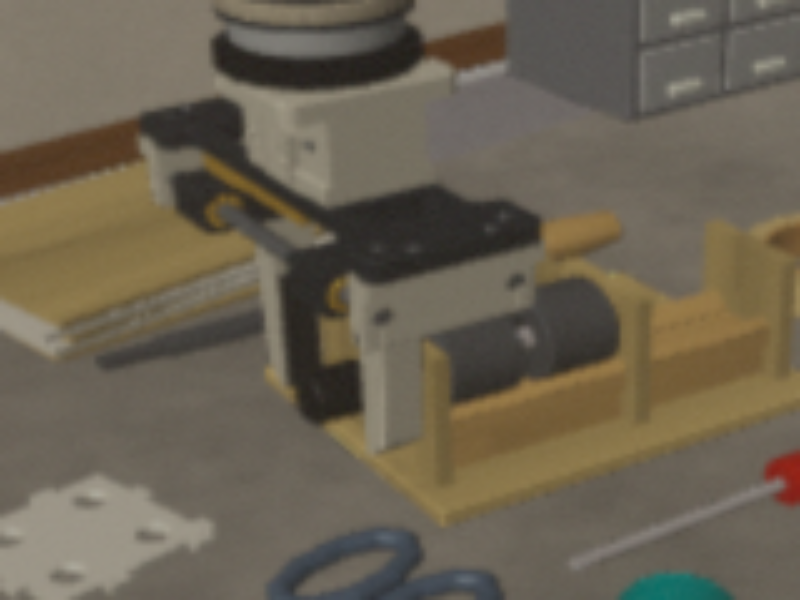

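The side view shows the knob at (340,390), now between the fingers, with the body clear above the plates. Closing with a 3 mm outward nudge.

Emit:
send_rows(motion=[0.8,0.01,0,0,0,0.8,0,0,0,0,0.8,0,0,0,0,0.8,0,0,0,0,0.8,0,0,0,0,0.8,0,0,0,0,0.8,0,0,0,0,0.8,0,0,0,0,0.8,0,0,0,0,0.8,0,0,0,0])

```text
t: 7.32
eef_pos: [0.5634, 0.1022, 0.0082]
tool_rot: [0.762, 0.648, -0.0, -0.0]
contact_force: [-0.2, -0.1, 1.5]
finger_gap: 0.272
gripper_force: 45.0
```

Emit:
send_rows(motion=[0.8,0.02,0,0,0,0.8,0.04,0,0,0,0.8,0.05,0,0,0,0.8,0.06,0,0,0,0.8,0.06,0,0,0,0.8,0.06,0,0,0,0.8,0.06,0,0,0,0.8,0.05,0,0,0,0.8,0.04,0,0,0,0.8,0.02,0,0,0])

```text
t: 8.15
eef_pos: [0.5847, 0.2427, 0.0076]
tool_rot: [0.76, 0.649, 0.0, -0.001]
contact_force: [-0.5, -0.5, -0.7]
finger_gap: 0.266
gripper_force: 45.0
```

Emit:
send_rows(motion=[0.8,0,0,-0.05,0,0.8,0,0,-0.05,0,0.8,0,0,-0.05,0,0.8,0,0.05,0,0,0.8,0,0.06,0,0,0.8,0,0.06,0,0,0.8,0,0.06,0,0,0.8,0,0.037,0,0,0.8,0,0,0,0,0.8,0,0,0,0])

```text
t: 8.98
eef_pos: [0.6641, 0.2249, 0.0525]
tool_rot: [0.762, 0.647, -0.001, -0.0]
contact_force: [-0.0, 1.3, -1.3]
finger_gap: 0.271
gripper_force: 45.0
```

```bash
python3 - <<'E'
from h import *
o=manip.get_obs()
for k in ('t','eef_pos','contact_force','finger_gap'): print(k,np.round(o[k],4))
M=R.from_quat(o['tool_rot']).as_matrix()
s=np.array([.5634,.1022,.0082]); print(M.T@(o['eef_pos']-s)*1000)
b=snap('side');t=snap('top')
cv2.imwrite('pics/s4.png',np.hstack([cv2.resize(b['color'][130:280,130:290,::-1],(400,375)),cv2.resize(t['color'][150:270,180:308,::-1],(400,375))]))
E
```

```text
t 8.9833
eef_pos [0.6641 0.2249 0.0525]
contact_force [-0.0401  1.3152 -1.3096]
finger_gap 0.2712
[137.31721867  79.49718731 -44.53628114]
```

View pics/s4.png

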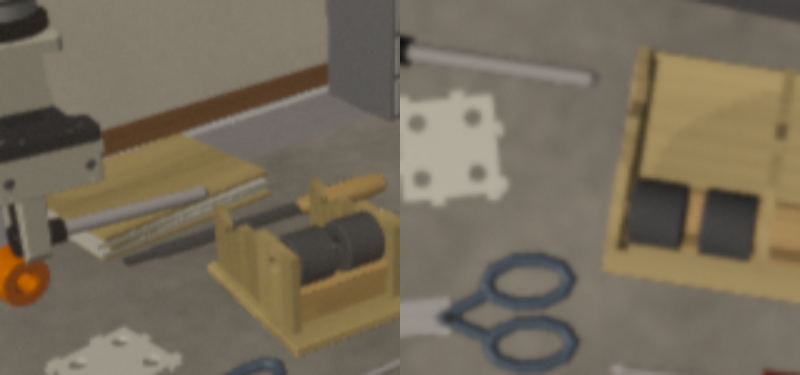

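The pin is out and held straight. Its tip is at (593,79) in the top crop and (205,190) in the side crop. Checking droop and lateral alignment with the notches.

```bash
python3 - <<'E'
from h import *
o=manip.get_obs();M=R.from_quat(o['tool_rot']).as_matrix();e=np.array(o['eef_pos'])
b=snap('side');t=snap('top')
p1,d1=ray(t,241.8,175.3);p2,d2=ray(b,212,206)
A=np.c_[d1,-d2];k=np.linalg.lstsq(A,p2-p1,rcond=None)[0]
q1=p1+k[0]*d1;q2=p2+k[1]*d2;print('tip',q1,q2,M.T@((q1+q2)/2-e)*1000)
def tl(u,v,z): return np.round(M.T@(onz(t,u,v,z)-e)*1000,1)
# shank line and notch near-plate/mid-plate, crop coords
print('shank tip',tl(180+190*.32,150+79*.32,.1035),'shank base',tl(180+20*.32,150+52*.32,.1035))
print('notch mid',tl(180+382*.32,150+130*.32,.06))
v=t['color'].max(2).astype(int)
print(v[182:202,303]); print(v[178:200,260]); 
for c in (258,259,261,262): print(c,v[178:200,c])
E
```

```text
tip [0.63753581 0.08050676 0.10277233] [0.63780222 0.08083178 0.10285282] [-147.60143729   -2.01435002  -50.09189243]
shank tip [-145.9   -2.4  -50.8] shank base [-35.2  -0.3 -50.8]
notch mid [-271.6  -13.2   -7.2]
[132 136 137 136 138 139 138 130 116 113 116 121 132 147 150 146 149 152
 153 153]
[ 96 100 107 110 118 127 134 143 146 147 150 152 153 156 158 161 161 161
 160 159 160 161]
258 [127 125 119 116 102  80  70  67  67  69  77  85  89  93  99 106 112 121
 130 135 144 148]
259 [ 98  95  92  90  89  86  90  95 100 105 114 128 133 140 145 148 150 153
 154 154 157 160]
261 [138 144 147 148 149 151 154 158 160 161 160 160 159 158 159 161 163 163
 162 160 159 160]
262 [158 159 159 160 159 157 158 160 161 161 162 160 160 158 159 161 163 162
 161 159 157 157]
```

```bash
python3 - <<'E'
from h import *
o=manip.get_obs();e=np.array(o['eef_pos']);t=snap('top');w=snap('wrist')
X=np.array([.987,-.1605,0]);Y=np.array([.1605,.987,0]);O=np.array([.5634,.1022,0])-.118*Y;print('O',O)
def cr(u,v,z):
    P=onz(t,u,v,z)-O; return np.round([P@X*1000,P@Y*1000],1)
for n,u,v,z in [('wing end 88',258.6,165.4,.07),('wing end mid',304.6,172.6,.07),('dark88',256,184.6,.065),('darkmid',302,192,.065),('TR',345,179.4,.01),('BR',334.6,251,.01),('BL',245,236,.01)]: print(n,cr(u,v,z))
for n,x,y,z in [('notch88 mouth',80,88,.07),('88 lo',60.5,88,.07),('88 hi',99.5,88,.07),('m',80,-10,.07)]: print(n,proj(t,O+X*x/1e3+Y*y/1e3+[0,0,z]).round(1),proj(w,O+X*x/1e3+Y*y/1e3+[0,0,z]).round(1))
cv2.imwrite('pics/w5.png',np.hstack([cv2.resize(w['color'][:,:,::-1],(400,300)),cv2.resize(t['color'][155:215,240:320,::-1],(400,300),interpolation=2)]))
E
```

```text
O [ 0.544461 -0.014266  0.      ]
wing end 88 [106.   81.9]
wing end mid [104.2 -14.7]
dark88 [66.1 81.9]
darkmid [ 64.1 -14.9]
TR [ 110.6 -104.7]
BR [ -48.2 -103.1]
BL [-43.6  95.5]
notch88 mouth [[253.8 177.3]] [[284.8 488.3]]
88 lo [[252.5 186.6]] [[255.5 488.2]]
88 hi [[255.2 168.1]] [[314.  488.3]]
m [[300.7 183.8]] [[284.4 590.2]]
```

View pics/w5.png

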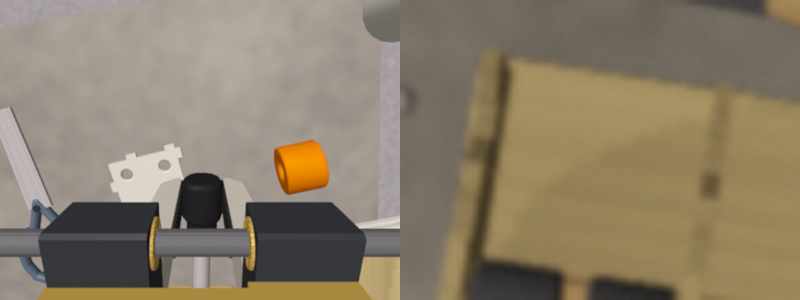

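Emit:
send_rows(motion=[0.8,-0.03,-0.003,0,0,0.8,-0.05,0,0,0,0.8,-0.06,0,0,0,0.8,-0.06,0,0,0,0.8,-0.06,0,0,0,0.8,-0.06,0,0,0,0.8,-0.05,0,0,0,0.8,-0.045,0,0,0,0.8,-0.03,0,0,0,0.8,0,0,0,0])

```text
t: 10.12
eef_pos: [0.642, 0.09, 0.0535]
tool_rot: [0.763, 0.646, -0.001, 0.001]
contact_force: [0.7, 0.1, -1.2]
finger_gap: 0.27
gripper_force: 45.0
```

Emit:
send_rows(motion=[0.8,0,0,0.03,0,0.8,0,0,0.03,0,0.8,0,0,0.03,0,0.8,0,0,0.03,0,0.8,0,0,0.02,0,0.8,0,0,0.01,0,0.8,0,0,0,0,0.8,0,0,0,0])

```text
t: 10.78
eef_pos: [0.6422, 0.0941, 0.0079]
tool_rot: [0.762, 0.648, -0.0, -0.0]
contact_force: [-0.3, 1.0, -0.4]
finger_gap: 0.27
gripper_force: 45.0
```

```bash
python3 - <<'E'
from h import *
o=manip.get_obs()
for k in ('t','eef_pos','contact_force','moment','finger_gap'): print(k,np.round(o[k],4))
M=R.from_quat(o['tool_rot']).as_matrix()
s=np.array([.5634,.1022,.0082]); print(np.array([[.1605,.987,0],[.987,-.1605,0],[0,0,1]])@(o['eef_pos']-s)*1000)
E
```

```text
t 10.7833
eef_pos [0.6422 0.0941 0.0079]
contact_force [-0.3234  0.9957 -0.3594]
moment [ 0.0232  0.0212 -0.0226]
finger_gap 0.2702
[ 4.65891407 79.04927948 -0.28282279]
```

Emit:
send_rows(motion=[0.8,0,-0.002,0.005,0,0.8,0,0,0.005,0,0.8,0,0,0,0,0.8,-0.005,0,0,0,0.8,-0.005,0,0,0,0.8,-0.004,0,0,0,0.8,0,0,0,0,0.8,0,0,0,0])

```text
t: 11.45
eef_pos: [0.6411, 0.0894, 0.0054]
tool_rot: [0.762, 0.648, -0.0, 0.0]
contact_force: [0.3, -0.7, 0.3]
finger_gap: 0.266
gripper_force: 45.0
```

```bash
cat >> h.py <<'E'
def st():
    o=manip.get_obs()
    for k in ('t','eef_pos','contact_force','finger_gap'): print(k,np.round(o[k],4))
    s=np.array([.5634,.1022,.0082]); print('rel seat, tool x,y, up',np.array([[.1605,.987,0],[.987,-.1605,0],[0,0,1]])@(o['eef_pos']-s)*1000)
E
python3 -c "
from h import *
st()"
```

```text
t 11.45
eef_pos [0.6411 0.0894 0.0054]
contact_force [ 0.3127 -0.6537  0.3174]
finger_gap 0.2663
rel seat, tool x,y, up [-0.16834676 78.77662976 -2.84468352]
```

Emit:
send_rows(motion=[0.8,0,0,0.004,0,0.8,-0.003,0,0,0,0.8,-0.003,0,0,0,0.8,-0.003,0,0,0,0.8,0,0,0,0,0.8,0,0,0,0])

```text
t: 11.95
eef_pos: [0.6412, 0.0894, 0.0046]
tool_rot: [0.761, 0.648, 0.001, -0.001]
contact_force: [-0.2, 4.6, 4.7]
finger_gap: 0.265
gripper_force: 45.0
```

```bash
python3 -c "
from h import *
st()"
```

```text
t 11.95
eef_pos [0.6412 0.0894 0.0046]
contact_force [-0.2338  4.6431  4.6956]
finger_gap 0.2652
rel seat, tool x,y, up [-0.18985099 78.84307149 -3.57583224]
```

Neck contact (4.6 N) and floor contact (4.7 N) at the seated y. Releasing and rising.

Emit:
send_rows(motion=[0.3,0,0,0,0,0.3,0,0,0,0,0.3,0,0,0,0,0.3,0,0,0,0,0.3,0,0,-0.05,0,0.3,0,0,-0.1,0,0.3,0,0,-0.1,0,0.3,0,0,-0.1,0,0.3,0,0,-0.1,0,0.3,0,0,0,0])

```text
t: 12.78
eef_pos: [0.6451, 0.0864, 0.1456]
tool_rot: [0.762, 0.648, 0.005, 0.004]
contact_force: [0.3, 0.3, -0.3]
finger_gap: 0.706
gripper_force: 0.0
```

Emit:
send_rows(motion=[0.3,0.03,-0.13,0,0,0.3,0.05,-0.13,0,0,0.3,0.04,0,0,0,0.3,0,0,0,0,0.3,0,0,0,0])

```text
t: 13.2
eef_pos: [0.5699, 0.1356, 0.1388]
tool_rot: [0.761, 0.649, 0.0, 0.0]
contact_force: [0.5, 0.2, 0.1]
finger_gap: 0.698
gripper_force: 0.0
```

```bash
python3 - <<'E'
from h import *
st()
o=manip.get_obs();e=np.array(o['eef_pos']);M=R.from_quat(o['tool_rot']).as_matrix()
w=snap('wrist');t=snap('top')
s=np.array([.5634,.1022,.0082])
for nm,c,box,th in(('top',t,(225,150,310,240),70),('wrist',w,(200,180,400,330),75)):
    v=c['color'].max(2);m=np.zeros_like(v);x0,y0,x1,y1=box
    m[y0:y1,x0:x1]=(v[y0:y1,x0:x1]<th)*255
    m=cv2.morphologyEx(m,cv2.MORPH_OPEN,np.ones((3,3)))
    n,l,S,ce=cv2.connectedComponentsWithStats(m)
    for i in range(1,n):
        if S[i,4]>60:
            r=cv2.minAreaRect(cv2.findContours((l==i).astype(np.uint8),0,2)[0][0])
            print(nm,S[i],np.round(r[0],1),np.round(r[1],1),'rel seat',np.round(M.T@(onz(c,*r[0],.06)-s)*1000,1)[:2],'rel tool',np.round(M.T@(onz(c,*r[0],.06)-e)*1000,1)[:2])
cv2.imwrite('pics/w6.png',np.hstack([cv2.resize(w['color'][:,:,::-1],(400,300)),cv2.resize(t['color'][155:260,215:355,::-1],(400,300),interpolation=2)]))
E
```

```text
t 13.2
eef_pos [0.5699 0.1356 0.1388]
contact_force [0.4883 0.2215 0.1034]
finger_gap 0.6981
rel seat, tool x,y, up [ 34.0355718    1.05985742 130.59880943]
top [235 171  18  12 187] [243.5 176.5] [11. 17.] rel seat [-7.2 80. ] rel tool [-41.2  78.7]
top [256 208  16   9 111] [263.5 211.5] [16.1  7.1] rel seat [-59.3  13. ] rel tool [-93.3  11.8]
top [279 211  15  10 104] [285.7 215.4] [14.9  7.6] rel seat [-106.3   11.3] rel tool [-140.2   10.1]
wrist [362 226  31  34 783] [376.6 241.6] [31.2 31.5] rel seat [ 4.7 77.2] rel tool [-29.2  75.9]
wrist [200 253  16  64 637] [207.5 284.5] [63. 15.] rel seat [-33.7 -62.7] rel tool [-67.7 -63.9]
wrist [ 350  254   37   67 1072] [361.4 290.8] [74.2 19.7] rel seat [-39.5  67.3] rel tool [-73.5  66.1]
wrist [294 300  13  21 220] [300. 310.] [20. 12.] rel seat [-57.7  15.5] rel tool [-91.7  14.3]
```

View pics/w6.png

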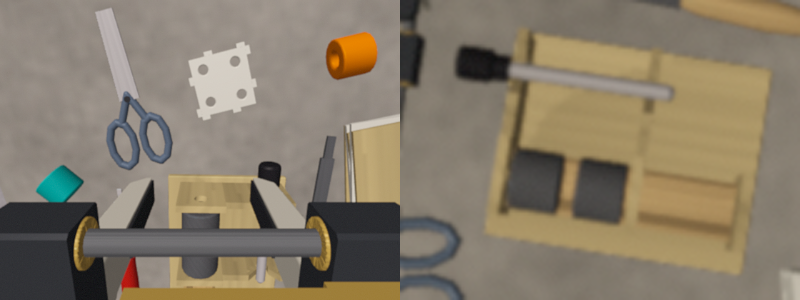

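The views show the pin lying in both notches and the rollers still in place. Going for the roller near the knob.

Emit:
send_rows(motion=[0.3,-0.08,-0.007,0,0,0.3,-0.08,0,0,0,0.3,-0.08,0,0,0,0.3,-0.077,0,0,0,0.3,0,0,0,0,0.3,0,0,0.1,0,0.3,0,0,0.1,0,0.3,0,0,0.1,0,0.3,0,0,0.06,0,0.3,0,0,0.04,0])

```text
t: 14.13
eef_pos: [0.5518, 0.0407, 0.0164]
tool_rot: [0.762, 0.647, -0.001, -0.0]
contact_force: [0.1, -0.3, 0.9]
finger_gap: 0.703
gripper_force: 0.0
```

Emit:
send_rows(motion=[0.3,0,0,0.022,0,0.3,0,0,0,0,0.7,0,0,0,0,0.7,0,0,0,0,0.7,0,0,0,0,0.7,0,0,0,0,0.7,0,0,0,0,0.7,0,0,0,0,0.7,0,0,0,0])

```text
t: 14.88
eef_pos: [0.5531, 0.0417, 0.0133]
tool_rot: [0.762, 0.648, 0.001, 0.001]
contact_force: [-0.9, 0.1, 6.9]
finger_gap: 0.487
gripper_force: 45.0
```

```bash
python3 -c "
from h import *
st()"
```

```text
t 14.8833
eef_pos [0.5531 0.0417 0.0133]
contact_force [-0.9181  0.1229  6.9039]
finger_gap 0.4874
rel seat, tool x,y, up [-61.33490382  -0.4200509    5.13596948]
```

Emit:
send_rows(motion=[0.7,0,0,-0.03,0,0.7,0,0,-0.06,0,0.7,0,0,-0.08,0,0.7,0,0,-0.08,0,0.7,0,0,-0.06,0,0.7,0,0,-0.04,0,0.7,0,0,0,0,0.7,0,0,0,0,0.7,0,0,0,0,0.7,0,0,0,0])

```text
t: 15.72
eef_pos: [0.5509, 0.0419, 0.116]
tool_rot: [0.762, 0.648, -0.001, -0.001]
contact_force: [-0.1, 0.6, -1.7]
finger_gap: 0.489
gripper_force: 44.9
```

Emit:
send_rows(motion=[0.7,0,0,0,0,0.7,0,0,0,0])

```text
t: 15.88
eef_pos: [0.5516, 0.0417, 0.1165]
tool_rot: [0.762, 0.648, -0.001, -0.0]
contact_force: [0.2, -0.4, -2.3]
finger_gap: 0.492
gripper_force: 44.9
```

Emit:
send_rows(motion=[0.7,0,0,0,0])

```text
t: 15.97
eef_pos: [0.5518, 0.0417, 0.1168]
tool_rot: [0.762, 0.648, -0.001, -0.0]
contact_force: [-0.1, 0.5, -2.2]
finger_gap: 0.493
gripper_force: 44.9
```

Emit:
send_rows(motion=[0.7,-0.07,0,0,0,0.7,-0.07,0,0,0,0.7,-0.09,0,0,0,0.7,-0.09,0,0,0,0.7,-0.05,0,0,0,0.7,0,0,0,0,0.7,0,0,0,0])

```text
t: 16.55
eef_pos: [0.5342, -0.0685, 0.1173]
tool_rot: [0.762, 0.647, 0.0, -0.0]
contact_force: [-0.8, 1.0, -1.3]
finger_gap: 0.488
gripper_force: 44.9
```

```bash
python3 -c "
from h import *
st()"
```

```text
t 16.55
eef_pos [ 0.5342 -0.0685  0.1173]
contact_force [-0.8428  1.0397 -1.2569]
finger_gap 0.4882
rel seat, tool x,y, up [-173.1190297    -1.38268158  109.09824085]
```

Emit:
send_rows(motion=[0.7,0,0,0.04,0,0.7,0,0,0.07,0,0.7,0,0,0.08,0,0.7,0,0,0.06,0,0.7,0,0,0.04,0,0.7,0,0,0.03,0,0.7,0,0,0.015,0,0.7,0,0,0.005,0,0.7,0,0,0,0,0.7,0,0,0,0])

```text
t: 17.38
eef_pos: [0.5351, -0.0677, 0.016]
tool_rot: [0.762, 0.648, 0.001, 0.001]
contact_force: [0.7, 0.0, -2.5]
finger_gap: 0.491
gripper_force: 44.9
```

```bash
python3 -c "
from h import *
st()"
```

```text
t 17.3833
eef_pos [ 0.5351 -0.0677  0.016 ]
contact_force [ 0.691   0.0037 -2.4958]
finger_gap 0.4908
rel seat, tool x,y, up [-172.18742261   -0.64660315    7.81657508]
```

Emit:
send_rows(motion=[0.7,0,0,0.005,0,0.7,0,0,0.005,0,0.7,0,0,0,0,0.7,0,0,0,0])

```text
t: 17.72
eef_pos: [0.5341, -0.0677, 0.0139]
tool_rot: [0.762, 0.648, 0.0, -0.0]
contact_force: [-2.5, 1.1, 7.0]
finger_gap: 0.489
gripper_force: 44.9
```

Emit:
send_rows(motion=[0.3,0,0,0,0,0.3,0,0,0,0,0.3,0,0,0,0,0.3,0,0,0,0,0.3,0,0,-0.05,0,0.3,0,0,-0.08,0,0.3,0,0,-0.1,0,0.3,0,0,-0.08,0,0.3,0,0,-0.04,0,0.3,0,0,0,0])

```text
t: 18.55
eef_pos: [0.5368, -0.0685, 0.1203]
tool_rot: [0.762, 0.648, 0.002, 0.003]
contact_force: [-0.1, 0.4, -0.2]
finger_gap: 0.703
gripper_force: 0.0
```

```bash
python3 -c "
from h import *
st()"
```

```text
t 18.55
eef_pos [ 0.5368 -0.0685  0.1203]
contact_force [-0.125   0.4171 -0.2156]
finger_gap 0.703
rel seat, tool x,y, up [-172.71093973    1.16939498  112.11089698]
```

Emit:
send_rows(motion=[0.3,0.07,0,0,0,0.3,0.08,0,0,0,0.3,0.072,0,0,0,0.3,0,0,0,0,0.3,0,0,0.06,0,0.3,0,0,0.08,0,0.3,0,0,0.08,0,0.3,0,0,0.06,0,0.3,0,0,0.04,0,0.3,0,0,0.025,0])

```text
t: 19.38
eef_pos: [0.5431, -0.003, 0.0113]
tool_rot: [0.762, 0.648, -0.002, -0.001]
contact_force: [-0.1, 0.6, 0.4]
finger_gap: 0.702
gripper_force: 0.0
```

```bash
python3 -c "
from h import *
st()"
```

```text
t 19.3833
eef_pos [ 0.5431 -0.003   0.0113]
contact_force [-0.0941  0.6061  0.4028]
finger_gap 0.702
rel seat, tool x,y, up [-107.05538718   -3.18219076    3.09096572]
```

Closing on the second roller, then lifting about 150 mm.

Emit:
send_rows(motion=[0.7,0,0,0,0,0.7,0,0,0,0,0.7,0,0,0,0,0.7,0,0,0,0,0.7,0,0,0,0,0.7,0,0,0,0,0.7,0,0,0,0,0.7,0,0,0,0], grip_force=50)

```text
t: 20.05
eef_pos: [0.5452, -0.0023, 0.0145]
tool_rot: [0.762, 0.648, 0.0, 0.0]
contact_force: [-1.1, -0.2, 5.1]
finger_gap: 0.488
gripper_force: 49.9
```

Emit:
send_rows(motion=[0.7,0,0,-0.03,0,0.7,0,0,-0.06,0,0.7,0,0,-0.08,0,0.7,0,0,-0.09,0,0.7,0,0,-0.09,0,0.7,0,0,-0.08,0,0.7,0,0,-0.05,0,0.7,0,0,-0.02,0,0.7,0,0,0,0,0.7,0,0,0,0])

```text
t: 20.88
eef_pos: [0.544, -0.0016, 0.1628]
tool_rot: [0.762, 0.648, -0.001, -0.001]
contact_force: [0.1, -0.5, -5.6]
finger_gap: 0.489
gripper_force: 49.9
```

Emit:
send_rows(motion=[0.7,0,0,0,0,0.7,0,0,0,0,0.7,0,0,0,0,0.7,0,0,0,0])

```text
t: 21.22
eef_pos: [0.5446, -0.0021, 0.163]
tool_rot: [0.762, 0.648, -0.001, -0.0]
contact_force: [0.9, 0.2, -5.0]
finger_gap: 0.491
gripper_force: 49.9
```

Emit:
send_rows(motion=[0.7,0,0,0,0])

```text
t: 21.3
eef_pos: [0.5448, -0.0022, 0.1634]
tool_rot: [0.762, 0.648, -0.0, -0.0]
contact_force: [-0.6, -0.1, -5.0]
finger_gap: 0.491
gripper_force: 49.9
```

```bash
python3 - <<'E'
from h import *
st(); F=[]
for i in range(4):
    t=snap('top'); F.append(manip.get_obs()['contact_force'][2])
print(np.round(F,2))
b=snap('side')
cv2.imwrite('pics/f.png',np.hstack([cv2.resize(b['color'][110:290,160:400,::-1],(400,300)),cv2.resize(t['color'][155:260,215:355,::-1],(400,300),interpolation=2)]))
E
```

```text
t 21.3
eef_pos [ 0.5448 -0.0022  0.1634]
contact_force [-0.5752 -0.1441 -5.0024]
finger_gap 0.4905
rel seat, tool x,y, up [-106.00080122   -1.56175335  155.17893632]
[-4.15 -4.29 -5.42 -5.04]
```

View pics/f.png

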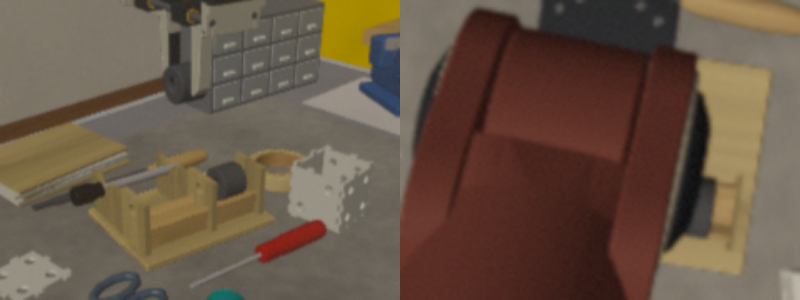

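The side view shows the lighter roller in the rail's far stretch at (225,180), the pin in its notches with the knob at (85,193), and the second roller held high at (180,82). It weighs about 4.8 N against about 2.2 N for the first, so it is the steel one. Handing in.

```bash
python3 -c "
from station import manip
print(manip.sign_off())"
```

```text
the job is handed in; nothing more can be done
None
```

The job is handed in: the gripper is holding the heavier (steel) roller about 15 cm up, at about 4.8 N against about 2.2 N for the other, with the lighter one released in the V-rail's empty stretch and the pin parked in its notches.

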